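# Load the sample trays onto the warm and cold docks

### The arm

A 6-joint arm with a two-finger parallel gripper is mounted at the origin on the work surface. World frame = base frame: x ahead of the robot, y to its left, z up, the work surface at z = 0. Lengths are in m, angles in rad, forces in N, time in s.
With the tool pointing down it reaches from about 0.325 to 0.9 m from the base axis. Payload 3.5 kg.
Tool frame: the origin (TCP) lies between the finger pads; the fingertips stand r.tcp_to_tips ahead of it and the grasp point (between the pads) lies 8 mm behind it (r.tcp_to_tips is the distance from the TCP to the fingertips, in m); z points along the fingers, y is the line along which they close (so a half turn about z gives the same grasp; the last joint's range is limited). The gripper opens to 85 mm and grips with 20 to 120 N. Pads are 22 mm wide; open, the fingers measure 114 mm over their backs; the gripper's body (76 mm by 85 mm) begins 54 mm behind the grasp point. The pads swing forward as they close: fully open they stand 13 mm farther back than shut.
Start: joints at [1.034, 0.276, -0.026, 1.268, 0, 1.467], TCP at [0.263, 0.567, 0.242] pointing down, gripper open.
Joint ranges: [-3.12, 3.12], [-0.85, 1.88], [-1.08, 1.24], [-1.95, 2.15], [-1.57, 1.53], [-3.14, 3.14]. Speed limits (rad/s): [2.57, 2.57, 3.14, 3.14, 3.14, 3.14].

### API

Orientations are given as a unit quaternion [x, y, z, w].
In Python, from rig import r gives the robot as it stands.
- The arm moves only by the tool arm_command, never from a script. Its argument "series" is a list of rows, each a list of 3 entries, a list of its own where there are three numbers: the shift along the world's x, y, z each as a share of 0.15 m, from -1 to 1, then the turn, a rotation vector about the world's x, y, z each as a share of pi/4 rad, from -1 to 1, then the finger opening in mm, from 0 to 85.4. A call has 1 to 12 rows; each row is the pose to reach, as a shift and turn from the pose commanded when the call began; what a row does not reach only later rows make up. A row lasts 1/12 s, in which the tool goes at most 41.7 mm and 7.16 degrees, less where a joint would pass 70% of its speed; a pose out of reach is approached as far as the arm can. A call with a number of a shift or a turn outside -1 to 1 is refused whole. A call with a gripper value outside its range is refused whole. The fingers move at their own pace and stop on an object; "force" is the grip in N (left out, the last holds). Time passes only in rows, so rows that repeat a pose let the fingers close. It gives the time, the measured TCP pose, the force, the opening and the grip force at its end, in the units of the state.
- r.read_state(): the state, without advancing time (a new reading comes with each control period).
- r.camera(name): name is "scene" or "top" or "wrist"; returns (picture, depth): 400x640x3 uint8, red, green, blue; 400x640 float32, m along the optical axis (not along the pixel's ray), 0 where there is no reading.
- r.camera_model(name): a dict with "K" (3x3 intrinsics, pixels), "rvec" (rotation vector, rad) and "tvec" (3), from world to camera coordinates, as OpenCV has them; the wrist camera has in their place "tool_from_camera" (4x4, takes a point from camera to tool coordinates, whose origin is the TCP and whose axes are the flange's). Camera axes: x right, y down, z forward; pixel columns grow to the right and rows downward; lengths in m; the calibration is good to about 2 mm. A picture is of the moment at which its call begins: read the wrist's pose just before it. camera_model takes no time and is no camera call.
- r.hand_in(): hands the job in; it is judged then, once.
The state is a dict: "time": time; "q": joint angles; "dq": joint speeds; "joint_torque": joint torques, N m; "position": TCP position; "orientation": TCP orientation; "wrist_force": force on the tool from outside, world axes, zero at the start; "moment": the same for the moment, N m; "gripper_width": opening from 0.0 (shut) to 1.0 (fully open); "grip_force": force on a finger pad.
Only numpy, scipy, OpenCV 4.12 (cv2) and the standard library are available. Lean on these libraries where they do the work, as an engineer would, in place of code of your own. Each camera call takes 0.05 s, during which the arm holds its last target. There are 200 camera calls.

### The job

Load the sample trays for the next run, one at a time and in this order: first put the blue tray on the white cold dock, then the yellow tray on the black warm dock, then the red tray on top of the yellow one, and last close that stack with the white lid. Every piece must be fully seated in the rim beneath it and let go before the next is placed. Keep the trays level, and leave the green tray, the tube rack, the specimen pot and the control vial where they are.

Things in the scene. Friction and masses are not known exactly. Their poses are not given: they have to be found in the camera images.
- tray_yellow: Yellow tray with 8 white sample cups, 100 (own x) x 60 (own y) x 30 mm. Origin: centre of underside, z up. Tapered foot 6 mm deep, 80x40 mm at bottom, 87x47 at top; above it flat vertical sides, gripped across the 60 mm. Rim 92x52 mm inside takes a foot with 2.5 mm play; cups stay 7 mm below rim top. A piece seated on it has its origin 24 mm above this one, either way round. 
- tray_red: Red tray with 8 white sample cups, 100 (own x) x 60 (own y) x 30 mm. Origin: centre of underside, z up. Tapered foot 6 mm deep, 80x40 mm at bottom, 87x47 at top; above it flat vertical sides, gripped across the 60 mm. Rim 92x52 mm inside takes a foot with 2.5 mm play; cups stay 7 mm below rim top. A piece seated on it has its origin 24 mm above this one, either way round. 
- tray_blue: Blue tray with 8 white sample cups, 100 (own x) x 60 (own y) x 30 mm. Origin: centre of underside, z up. Tapered foot 6 mm deep, 80x40 mm at bottom, 87x47 at top; above it flat vertical sides, gripped across the 60 mm. Rim 92x52 mm inside takes a foot with 2.5 mm play; cups stay 7 mm below rim top. A piece seated on it has its origin 24 mm above this one, either way round. 
- tray_green: Green tray with 8 white sample cups, 100 (own x) x 60 (own y) x 30 mm. Origin: centre of underside, z up. Tapered foot 6 mm deep, 80x40 mm at bottom, 87x47 at top; above it flat vertical sides, gripped across the 60 mm. Rim 92x52 mm inside takes a foot with 2.5 mm play; cups stay 7 mm below rim top. A piece seated on it has its origin 24 mm above this one, either way round. Stays.
- lid: White lid, 100 (own x) x 60 (own y) mm, with the same tapered foot as the trays (6 mm deep), plate from 6 to 14 mm up, black bar handle on top 60 mm long (own x), 16 mm wide (own y), 14 to 38 mm up, gripped across the 16 mm. Origin: centre of underside, z up. Seated on a tray its origin is 24 mm above the tray origin, either way round.
- warm_dock: Warm dock: black block with two orange stripes. Fixed, 140 (own x) x 100 (own y) x 18 mm, with a raised rim on top, 100x60 mm outside, 92x52 inside, from 18 to 26 mm up. Origin: centre of underside, z up. A tray foot sits in the rim with 2.5 mm play, long side along own x, either way round; seated tray origin is 20 mm above dock origin.
- cold_dock: Cold dock: white block with two blue stripes. Fixed, 140 (own x) x 100 (own y) x 18 mm, with a raised rim on top, 100x60 mm outside, 92x52 inside, from 18 to 26 mm up. Origin: centre of underside, z up. A tray foot sits in the rim with 2.5 mm play, long side along own x, either way round; seated tray origin is 20 mm above dock origin.
- tube_rack: Black rack of purple-capped blood tubes, 50 (own x) x 120 (own y) x 82 mm high, loose, at the far side. Origin: centre of its underside. Leave alone.
- specimen_pot: Closed specimen pot with yellow cap, 44 mm across, 58 mm high, loose. Origin: centre of its underside. Leave alone.
- control_vial: Small amber control vial with red cap, 28 mm across, 45 mm high, loose, in the middle. Origin: centre of its underside. Leave alone.

How it is judged:
By the outcome, as a careful person would: the job done as asked, in the order asked, and still so for the second after the job is handed in, with the robot touching nothing.
It also fails if it takes over 112 s, if anything falls off the work surface, if the arm or the gripper's body presses on something with over 40 N, if the wrist force passes 120 N, or if a joint passes its speed limit or range.

## Working session

There is one attempt and no reset: what is moved stays moved. The work goes in short steps, Python scripts to look and compute and a tool call to move; the robot and the scene stay as the last step left them, time stands still between calls to the robot, and variables do not carry over. Pictures are saved under pics/ and viewed, at most 14 in all, crops included, and the job is handed in when it is done.

Besides the shell and the picture viewer there is one more tool, called after "Emit:" as name(argument=value, ...), one argument or row to a line, values as JSON. arm_command: Moves the arm, as the interface text tells. Its arguments: {"type":"object","properties":{"series":{"type":"array","items":{"type":"array"}},"force":{"type":"number"}},"required":["series"]}

```bash
mkdir -p pics; ls; python3 - <<'E'
from rig import r
import cv2,numpy as np
for n in("top","scene"):
    p,d=r.camera(n); cv2.imwrite(f"pics/{n}0.png",p[:,:,::-1]); np.savez(f"{n}0.npz",p=p,d=d)
    print(n,r.camera_model(n))
print(r.camera_model("wrist"),r.tcp_to_tips,r.read_state())
E
```

```text
pics
top {'K': array([[472.53858975,   0.        , 316.64010185],
       [  0.        , 472.53858975, 201.91939677],
       [  0.        ,   0.        ,   1.        ]]), 'rvec': array([ 2.16936318, -2.17488933,  0.08967271]), 'tvec': array([0.02270145, 0.55003971, 1.12612806])}
scene {'K': array([[405.95521076,   0.        , 323.42875681],
       [  0.        , 405.95521076, 199.013588  ],
       [  0.        ,   0.        ,   1.        ]]), 'rvec': array([ 0.84143778,  2.71560408, -0.85127499]), 'tvec': array([ 0.47053551, -0.24565537,  1.1770566 ])}
{'K': array([[308.35911385,   0.        , 315.33351918],
       [  0.        , 308.35911385, 199.28681756],
       [  0.        ,   0.        ,   1.        ]]), 'tool_from_camera': array([[-5.95830683e-04, -9.51130851e-01, -3.08787546e-01,
         7.97464918e-02],
       [ 9.99999820e-01, -5.45361981e-04, -2.49750908e-04,
         3.98630174e-06],
       [ 6.91448065e-05, -3.08787639e-01,  9.51131005e-01,
        -1.31213204e-01],
       [ 0.00000000e+00,  0.00000000e+00,  0.00000000e+00,
         1.00000000e+00]])} 0.011 {'time': 0.1, 'q': array([ 1.03360601e+00,  2.77095634e-01, -2.77581219e-02,  1.26801738e+00,
       -1.02520818e-05,  1.46737231e+00]), 'dq': array([-1.22696989e-03, -1.94385902e-03,  2.83783289e-03,  3.60004597e-05,
        9.20670614e-04,  7.43544626e-04]), 'joint_torque': array([ 4.09593840e-04, -4.46708000e+01,  2.96129215e+01,  8.44945956e-03,
       -7.77851869e-05, -3.88872166e-06]), 'position': array([0.26234887, 0.56650476, 0.2412407 ]), 'orientation': array([ 2.15186721e-01,  9.76572373e-01, -9.86256891e-04, -3.21770603e-04]), 'wrist_force': array([-0.59109009, -0.79643387, -0.05883821]), 'moment': array([ 0.01253852,  0.01671662, -0.06415381]), 'grip_force': 0.0, 'gripper_width': 0.9993737384645972}
```

View pics/top0.png

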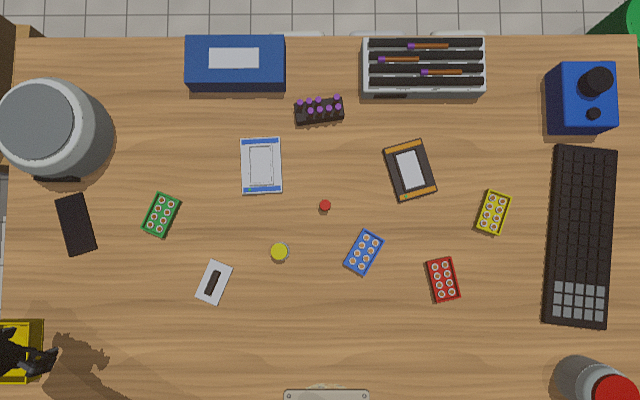

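View pics/scene0.png

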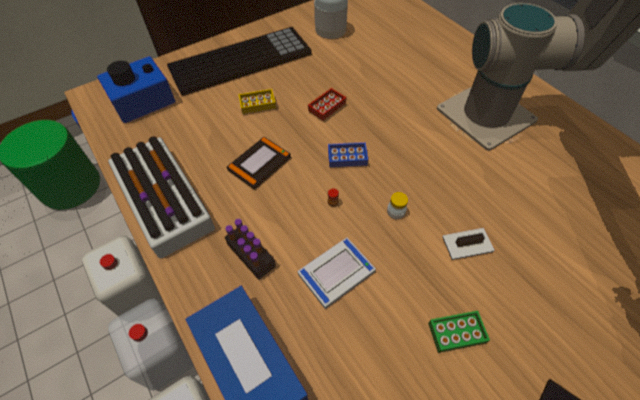

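```bash
cat > h.py <<'E'
import cv2,numpy as np
from scipy.spatial.transform import Rotation as R
from rig import r
def pose(n,s=None):
    """K, world_from_camera"""
    m=r.camera_model(n);T=np.eye(4)
    if n=="wrist":
        T[:3,:3]=R.from_quat(s["orientation"]).as_matrix();T[:3,3]=s["position"]
        return m["K"],T@m["tool_from_camera"]
    T[:3,:3]=cv2.Rodrigues(m["rvec"])[0];T[:3,3]=m["tvec"]
    return m["K"],np.linalg.inv(T)
def snap(n,save=None):
    s=r.read_state();p,d=r.camera(n)
    if save: cv2.imwrite(f"pics/{save}.png",p[:,:,::-1])
    return p,d,*pose(n,s),s
def rays(uv,K,T,z):
    uv=np.asarray(uv,float).reshape(-1,2)
    v=np.c_[uv,np.ones(len(uv))]@np.linalg.inv(K).T@T[:3,:3].T;o=T[:3,3]
    return (o+v*((z-o[2])/v[:,2])[:,None])[:,:2]
def cloud(d,K,T):
    vv,uu=np.mgrid[:d.shape[0],:d.shape[1]]
    c=np.stack([uu,vv,np.ones_like(uu)],-1)@np.linalg.inv(K).T*d[...,None]
    return c@T[:3,:3].T+T[:3,3]
def project(P,K,T):
    c=(np.asarray(P,float).reshape(-1,3)-T[:3,3])@T[:3,:3];c=c@K.T;return c[:,:2]/c[:,2:]
H={"yellow":(24,34),"red":(0,6),"blue":(105,122),"green":(50,75)}
def cmask(p,c):
    h=cv2.cvtColor(p,cv2.COLOR_RGB2HSV)
    if c=="white": return cv2.inRange(h,(0,0,150),(180,60,255))
    return cv2.inRange(h,(H[c][0],130,60),(H[c][1],255,255))
def rect(xy):
    """centre, long-axis angle deg, size (mm) of min-area rectangle of xy points"""
    (c,wh,a)=cv2.minAreaRect((xy*1000).astype(np.float32))
    if wh[0]<wh[1]: wh=wh[::-1];a+=90
    return np.round(c,1),round((a+90)%180-90,1),np.round(wh,1)
def blobs(m,amin=100):
    return [c for c in cv2.findContours(m,cv2.RETR_EXTERNAL,cv2.CHAIN_APPROX_NONE)[0] if cv2.contourArea(c)>amin]
E
python3 - <<'E'
from h import *
f=np.load("top0.npz");p,d=f["p"],f["d"];K,T=pose("top");C=cloud(d,K,T)
print("cam",T[:3,3],"table z",np.median(C[250:300,100:180,2]))
for c in H:
  for b in blobs(cmask(p,c),60):
    x,y=b.reshape(-1,2).mean(0); 
    if cv2.contourArea(b)<3000 : print(c,(int(x),int(y)),rect(rays(b,K,T,.03)))
for n,(u,v),z in(("lid",(205,290),.014),("cold",(261,165),.018),("warm",(410,170),.018)):
    print(n,rays((u,v),K,T,z),C[v,u])
Z=(C[...,2]>.010)&(d>0)
for n,(u,v) in dict(lid=(214,282),cold=(261,165),warm=(410,170),rack=(319,110),pot=(279,252),vial=(325,205),green=(161,215)).items():
    m=np.zeros(d.shape,np.uint8);m[max(v-40,0):v+40,u-38:u+38]=255*Z[max(v-40,0):v+40,u-38:u+38]
    b=max(blobs(m,20),key=cv2.contourArea);k=np.zeros_like(m);cv2.drawContours(k,[b],-1,255,-1);k=(k>0)&Z
    print(n,rect(C[k][:,:2]),"z",np.percentile(C[k][:,2],[10,50,90]).round(3))
E
```

```text
cam [0.44704733 0.01322744 1.17098128] table z -0.0014761766217126215
yellow (17, 377) (array([140.8, 727.9]), 90.0, array([80.1, 34.4]))
yellow (19, 329) (array([243.3, 730.5]), 29.4, array([81.9, 68.7]))
yellow (278, 251) (array([431.5, 112. ]), -89.6, array([38.5, 38.3]))
yellow (493, 211) (array([ 525. , -406.2]), -20.3, array([101.9,  60.3]))
red (611, 389) (array([ 115.6, -673.3]), -90.0, array([109.4,  56.5]))
red (443, 279) (array([ 363.9, -280.6]), 12.6, array([100.7,  61. ]))
red (324, 204) (array([542.1,   1. ]), -0.2, array([24.3, 24.2]))
blue (363, 251) (array([430. , -91.3]), -31.0, array([97.5, 59. ]))
blue (265, 188) (array([582.8, 147. ]), -86.6, array([73.1,  9. ]))
blue (259, 140) (array([700.8, 161.2]), -86.8, array([86.4,  8.8]))
green (159, 213) (array([521.7, 402.8]), -24.1, array([98.1, 58.6]))
green (633, 21) (array([ 996.1, -764.8]), -3.6, array([122.2,  39.7]))
lid [[0.33765157 0.2922466 ]] [0.33933942 0.28794164 0.03185092]
cold [[0.64263055 0.15854325]] [0.64304878 0.15885399 0.01553453]
warm [[ 0.62892227 -0.20861551]] [ 0.62905792 -0.20878098  0.01714003]
lid (array([357.9, 272.9]), -22.7, array([100.5,  60.6])) z [0.011 0.013 0.036]
cold (array([644.8, 160.1]), 2.8, array([140.6, 100.4])) z [0.014 0.017 0.022]
warm (array([ 631.9, -208.3]), 16.1, array([140.1, 101.2])) z [0.014 0.017 0.022]
rack (array([778.4,  16. ]), -82.0, array([119.6,  51.6])) z [0.033 0.04  0.081]
pot (array([432.6, 110.1]), 89.3, array([42.2, 40.9])) z [0.027 0.056 0.059]
vial (array([542.6,   1.8]), -26.3, array([25.9, 25.2])) z [0.024 0.043 0.046]
green (array([522.6, 403.5]), -23.5, array([100.4,  62.8])) z [0.012 0.019 0.029]
```

Emit:
arm_command(
  series=[
    [[0.67, -0.9, 0], [0, 0, 0], 85],
    [[0.67, -0.9, 0], [0, 0, 0], 85],
    [[0.67, -0.9, 0], [0, 0, 0], 85],
    [[0.67, -0.9, 0], [0, 0, 0], 85],
  ],
)

```text
time: 0.43
position: [0.3625, 0.4319, 0.2417]
orientation: [0.215, 0.977, -0.0, -0.0]
wrist_force: [1.1, 0.4, -0.2]
gripper_width: 0.994
grip_force: 0.0
```

Emit:
arm_command(
  series=[
    [[0.67, -0.9, 0], [0, 0, 0], 85],
    [[0.67, -0.9, 0], [0, 0, 0], 85],
    [[0.67, -0.9, 0], [0, 0, 0], 85],
    [[0.67, -0.9, 0], [0, 0, 0], 85],
  ],
)

```text
time: 0.77
position: [0.4622, 0.2978, 0.2419]
orientation: [0.215, 0.977, -0.0, -0.0]
wrist_force: [0.2, 0.5, 0.3]
gripper_width: 0.994
grip_force: 0.0
```

Emit:
arm_command(
  series=[
    [[0.67, -0.9, 0], [0, 0, 0], 85],
    [[0.67, -0.9, 0], [0, 0, 0], 85],
    [[0.67, -0.9, 0], [0, 0, 0], 85],
    [[0.67, -0.9, 0], [0, 0, 0], 85],
    [[0.67, -0.9, 0], [0, 0, 0], 85],
    [[0.67, -0.9, 0], [0, 0, 0], 85],
  ],
)

```text
time: 1.27
position: [0.5631, 0.1627, 0.2416]
orientation: [0.217, 0.976, -0.0, -0.001]
wrist_force: [-0.5, 0.3, -0.8]
gripper_width: 0.997
grip_force: 0.0
```

```bash
cat >> h.py <<'E'
def dock(p,d,K,T,near):
    """dock: rectangle of its raised body from depth, and of its inner/outer rim"""
    C=cloud(d,K,T);m=((C[...,2]>.009)&(C[...,2]<.035)&(np.hypot(C[...,0]-near[0],C[...,1]-near[1])<.1)&(d>0)).astype(np.uint8)*255
    b=max(blobs(m),key=cv2.contourArea);k=np.zeros_like(m);cv2.drawContours(k,[b],-1,255,-1)
    out=[rect(C[(k>0)&(C[...,2]>.009)][:,:2])]
    q=(k>0)&(C[...,2]>.0225); out.append(rect(C[q][:,:2])); return out
def tray(p,d,K,T,c,near,z=.03):
    best=[]
    for b in blobs(cmask(p,c)):
        xy=rays(b,K,T,z)
        if np.hypot(*(xy.mean(0)-near))<.06: best.append((len(xy),xy))
    C=cloud(d,K,T);q=(np.abs(C[...,2]-z)<.006)&(np.hypot(C[...,0]-near[0],C[...,1]-near[1])<.075)&(d>0)
    return rect(max(best,key=lambda t:t[0])[1]),rect(C[q][:,:2]),np.median(C[q][:,2]).round(4)
E
python3 - <<'E'
from h import *
p,d,K,T,s=snap("wrist","w1");np.savez("w1.npz",p=p,d=d,K=K,T=T)
print(s["time"],s["position"],R.from_quat(s["orientation"]).as_matrix()[:,0])
print(project([[.645,.16,.018],[.43,-.09,.03],[.632,-.208,.018]],K,T).round())
for f in(lambda:dock(p,d,K,T,(.645,.16)),lambda:tray(p,d,K,T,"blue",(.43,-.091))):
    try: print(f())
    except Exception as e: print(e)
E
```

```text
1.2667 [0.56314058 0.1626675  0.24159937] [-0.90561825  0.42409267  0.00099411]
[[341. 230.]
 [ 62. 162.]
 [ 96. 325.]]
[(array([604.1, 158.1]), 3.1, array([221.6,  99.9])), (array([593.7, 161.3]), -1.1, array([206.5,  66.4]))]
((array([432.9, -83.8]), -31.0, array([101.9,  75. ])), (array([430.4, -91.5]), -31.3, array([100.4,  62.3])), np.float64(0.029))
```

View pics/w1.png

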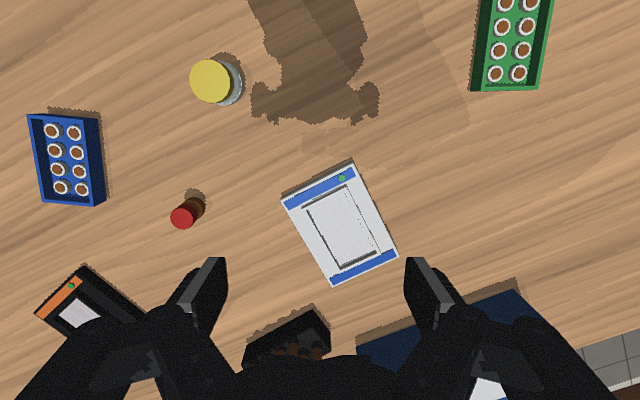

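```bash
sed -i 's/k=np.zeros_like(m);cv2.drawContours(k,\[b\],-1,255,-1)$/k=np.zeros_like(m);cv2.drawContours(k,[b],-1,255,-1);k*=(d>0)/' h.py
python3 - <<'E'
from h import *
f=np.load("w1.npz");a=[f[k] for k in "pdKT"];print(dock(*a,(.645,.16)))
# colour: dock outline at z=.018 from white+blue mask
p,d,K,T=a;C=cloud(d,K,T)
print("dock top z",np.median(C[215:235,335:345,2]),"table z near",np.median(C[120:150,330:370,2]))
f=np.load("top0.npz");K,T=pose("top");print(dock(f["p"],f["d"],K,T,(.645,.16)),dock(f["p"],f["d"],K,T,(.632,-.208)))
E
```

```text
[(array([644.6, 160.3]), 3.1, array([140.4,  99.9])), (array([644.9, 160.2]), 3.0, array([101.2,  60.2]))]
dock top z 0.018277353877116792 table z near -0.0003164293938247853
[(array([644.8, 160.1]), 2.8, array([140.6, 100.4])), (array([644.4, 162.6]), 11.5, array([123.7,  90.1]))] [(array([ 631.9, -208.3]), 16.1, array([140.1, 101.2])), (array([ 630.2, -202.9]), 16.6, array([133.9,  72. ]))]
```

```bash
python3 - <<'E'
from h import *
f=np.load("w1.npz");p,d,K,T=[f[k] for k in "pdKT"];C=cloud(d,K,T)
q=(d>0)&(C[...,2]>.12)&(C[...,2]<.4);print("lowest finger pts",np.sort(C[q][:,2])[:2000:200], "TCP z .2416")
E
```

```text
lowest finger pts [0.24234193 0.24721214 0.24925984 0.25135944 0.25293877 0.25465857
 0.25616479 0.25763255 0.25901617 0.26041396] TCP z .2416
```

Emit:
arm_command(
  series=[
    [[-0.44, -0.84, 0], [0, 0, -0.14], 85],
    [[-0.44, -0.84, 0], [0, 0, -0.14], 85],
    [[-0.44, -0.84, 0], [0, 0, -0.14], 85],
    [[-0.44, -0.84, 0], [0, 0, -0.14], 85],
  ],
)

```text
time: 1.65
position: [0.4925, 0.0378, 0.2417]
orientation: [0.268, 0.963, -0.001, -0.001]
wrist_force: [1.2, -0.1, 1.0]
gripper_width: 0.997
grip_force: 0.0
```

Emit:
arm_command(
  series=[
    [[-0.45, -0.85, -0.6], [0, 0, 0], 85],
    [[-0.45, -0.85, -0.6], [0, 0, 0], 85],
    [[-0.45, -0.85, -0.6], [0, 0, 0], 85],
    [[-0.45, -0.85, -0.6], [0, 0, 0], 85],
    [[-0.45, -0.85, -0.6], [0, 0, 0], 85],
    [[-0.45, -0.85, -0.6], [0, 0, 0], 85],
  ],
)

```text
time: 2.15
position: [0.4258, -0.0879, 0.1505]
orientation: [0.269, 0.963, 0.0, -0.002]
wrist_force: [0.3, 0.9, 0.7]
gripper_width: 0.996
grip_force: 0.0
```

```bash
cat >> h.py <<'E'
def togo(xyz,yaw,s=None):
    """shift shares (0.15 m) and z-turn share (45 deg) from the present pose to TCP xyz, tool x line at yaw deg"""
    s=s or r.read_state();x=R.from_quat(s["orientation"]).as_matrix()[:,0]
    a=np.degrees(np.arctan2(x[1],x[0]));dy=(yaw-a+90)%180-90
    print("t",s["time"],"pos",s["position"].round(4),"yaw",a.round(2),"SHIFT",((np.array(xyz)-s["position"])/.15).round(3),"TURN",round(dy/45,3))
E
python3 - <<'E'
from h import *
p,d,K,T,s=snap("wrist","w2")
try: print(tray(p,d,K,T,"blue",(.43,-.091)))
except Exception as e: print(e)
togo((.4303,-.0915,.013),-31.2)
E
```

```text
((array([428.8, -90.8]), -31.0, array([101.4,  59.4])), (array([430.6, -91.7]), -31.0, array([100.8,  60.1])), np.float64(0.0295))
t 2.2 pos [ 0.4278 -0.0877  0.1518] yaw 148.86 SHIFT [ 0.017 -0.026 -0.926] TURN -0.001
```

Emit:
arm_command(
  series=[
    [[0.02, -0.03, -0.3], [0, 0, 0], 85],
    [[0.02, -0.03, -0.6], [0, 0, 0], 85],
    [[0.02, -0.03, -0.85], [0, 0, 0], 85],
    [[0.02, -0.03, -0.93], [0, 0, 0], 85],
    [[0.02, -0.03, -0.93], [0, 0, 0], 85],
    [[0.02, -0.03, -0.93], [0, 0, 0], 85],
    [[0.02, -0.03, -0.93], [0, 0, 0], 50],
    [[0.02, -0.03, -0.93], [0, 0, 0], 50],
    [[0.02, -0.03, -0.93], [0, 0, 0], 50],
    [[0.02, -0.03, -0.93], [0, 0, 0], 50],
    [[0.02, -0.03, -0.93], [0, 0, 0], 50],
    [[0.02, -0.03, -0.93], [0, 0, 0], 50],
  ],
  force=45,
)

```text
time: 3.2
position: [0.4346, -0.0938, 0.0152]
orientation: [0.268, 0.963, 0.0, 0.003]
wrist_force: [0.2, 1.6, 6.7]
gripper_width: 0.694
grip_force: 49.5
```

Emit:
arm_command(
  series=[
    [[0, 0, 0], [0, 0, 0], 50],
    [[0, 0, 0], [0, 0, 0], 50],
    [[0, 0, 0], [0, 0, 0], 50],
  ],
)

```text
time: 3.45
position: [0.4346, -0.0938, 0.0152]
orientation: [0.268, 0.963, 0.0, 0.003]
wrist_force: [1.4, 2.1, 6.5]
gripper_width: 0.691
grip_force: 49.5
```

Emit:
arm_command(
  series=[
    [[0, 0, 0.2], [0, 0, 0], 50],
    [[0, 0, 0.4], [0, 0, 0], 50],
    [[0, 0, 0.6], [0, 0, 0], 50],
    [[0, 0, 0.8], [0, 0, 0], 50],
    [[0, 0, 0.8], [0, 0, 0], 50],
    [[0, 0, 0.8], [0, 0, 0], 50],
  ],
)

```text
time: 3.95
position: [0.434, -0.0941, 0.1357]
orientation: [0.269, 0.963, -0.0, 0.003]
wrist_force: [-0.4, 0.4, -1.2]
gripper_width: 0.691
grip_force: 50.3
```

Emit:
arm_command(
  series=[
    [[0.2, 0.24, 0], [0, 0, 0.1], 50],
    [[0.4, 0.48, 0], [0, 0, 0.2], 50],
    [[0.6, 0.7, 0], [0, 0, 0.3], 50],
    [[0.72, 0.85, 0], [0, 0, 0.38], 50],
    [[0.72, 0.85, 0], [0, 0, 0.38], 50],
  ],
)

```text
time: 4.37
position: [0.544, 0.0388, 0.132]
orientation: [0.119, 0.993, 0.002, 0.002]
wrist_force: [0.6, -0.2, -1.4]
gripper_width: 0.693
grip_force: 50.3
```

Emit:
arm_command(
  series=[
    [[0.2, 0.24, 0], [0, 0, 0.1], 50],
    [[0.4, 0.48, 0], [0, 0, 0.2], 50],
    [[0.6, 0.7, 0], [0, 0, 0.3], 50],
    [[0.7, 0.84, 0], [0, 0, 0.38], 50],
    [[0.7, 0.84, 0], [0, 0, 0.38], 50],
    [[0.7, 0.84, 0], [0, 0, 0.38], 50],
    [[0.7, 0.84, 0], [0, 0, 0.38], 50],
  ],
)

```text
time: 4.95
position: [0.643, 0.1598, 0.1309]
orientation: [-0.026, 1.0, -0.0, -0.002]
wrist_force: [0.7, -0.6, -1.5]
gripper_width: 0.697
grip_force: 50.4
```

```bash
python3 - <<'E'
from h import *
p,d,K,T,s=snap("wrist","w3");np.savez("w3.npz",p=p,d=d,K=K,T=T)
togo((.6493,.1604,.13),3.05);print(R.from_quat(s["orientation"]).as_matrix().round(4).tolist(),s["wrist_force"],s["gripper_width"])
C=cloud(d,K,T);z=s["position"][2]+.015
b=[x for x in blobs(cmask(p,"blue"))]
for x in b: print(x.reshape(-1,2).mean(0).round(),rect(rays(x,K,T,z)))
E
```

```text
t 5.0 pos [0.6429 0.1593 0.1313] yaw -177.01 SHIFT [ 0.043  0.007 -0.008] TURN 0.001
[[-0.9986, -0.0528, -0.0041], [-0.0528, 0.9986, -0.0011], [0.0042, -0.0008, -1.0]] [ 0.73217367 -0.64505265 -1.48175307] 0.6974802694029643
[447. 388.] (array([693.5, 230.3]), -86.9, array([23.7, 17.9]))
[315. 260.] (array([634.4, 159.4]), 3.1, array([100.3,  59.7]))
[316. 129.] (array([573.8, 156.4]), -87.0, array([43.7,  5.4]))
```

View pics/w3.png

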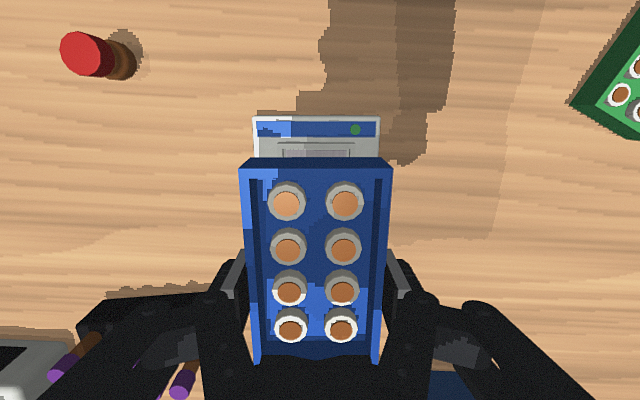

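```bash
cat >> h.py <<'E'
def held(p,d,K,T,c,s):
    """held tray: rim-top points by depth: rectangle, top z at its ends, offset from TCP"""
    C=cloud(d,K,T);m=(cmask(p,c)>0)&(d>0)&(np.hypot(C[...,0]-s["position"][0],C[...,1]-s["position"][1])<.075)&(C[...,2]>s["position"][2]-.03)
    P=C[m];zt=np.percentile(P[:,2],97);P=P[np.abs(P[:,2]-zt)<.004];A=np.c_[P[:,:2]-P[:,:2].mean(0),np.ones(len(P))]
    k=np.linalg.lstsq(A,P[:,2],rcond=None)[0];print("slopes",k[:2].round(3),"rim z",k[2].round(4),"TCP z",s["position"][2].round(4))
    R_=rect(P[:,:2]);print(R_,"minus TCP mm",(R_[0]-s["position"][:2]*1000).round(1))
E
python3 - <<'E'
from h import *
f=np.load("w3.npz");s=r.read_state();held(f["p"],f["d"],f["K"],f["T"],"blue",s)
E
```

```text
slopes [-0.008 -0.003] rim z 0.1452 TCP z 0.1313
(array([637. , 159.4]), 3.1, array([97.4, 60.6])) minus TCP mm [-5.9  0.1]
```

Emit:
arm_command(
  series=[
    [[0.043, 0.006, 0], [0, 0, 0], 50],
    [[0.043, 0.006, -0.2], [0, 0, 0], 50],
    [[0.043, 0.006, -0.4], [0, 0, 0], 50],
    [[0.043, 0.006, -0.54], [0, 0, 0], 50],
    [[0.043, 0.006, -0.54], [0, 0, 0], 50],
    [[0.043, 0.006, -0.54], [0, 0, 0], 50],
    [[0.043, 0.006, -0.54], [0, 0, 0], 50],
    [[0.043, 0.006, -0.54], [0, 0, 0], 50],
  ],
)

```text
time: 5.67
position: [0.6532, 0.161, 0.0543]
orientation: [-0.026, 1.0, 0.0, 0.002]
wrist_force: [0.1, -0.2, -1.7]
gripper_width: 0.687
grip_force: 50.3
```

```bash
python3 - <<'E'
from h import *
p,d,K,T,s=snap("wrist");held(p,d,K,T,"blue",s);togo((.6493,.1604,.0355),3.05);print(s["wrist_force"])
E
```

```text
slopes [-0.001 -0.001] rim z 0.0684 TCP z 0.0543
(array([647.3, 160.9]), 3.2, array([98.1, 60.2])) minus TCP mm [-5.9 -0.1]
t 5.7167 pos [0.6532 0.1612 0.0544] yaw -176.98 SHIFT [-0.026 -0.005 -0.126] TURN 0.001
[ 0.09611878 -0.16349244 -1.72299965]
```

Emit:
arm_command(
  series=[
    [[-0.03, -0.005, 0], [0, 0, 0], 50],
    [[-0.03, -0.005, -0.04], [0, 0, 0], 50],
    [[-0.03, -0.005, -0.08], [0, 0, 0], 50],
    [[-0.03, -0.005, -0.08], [0, 0, 0], 50],
    [[-0.03, -0.005, -0.1], [0, 0, 0], 50],
    [[-0.03, -0.005, -0.115], [0, 0, 0], 50],
    [[-0.03, -0.005, -0.13], [0, 0, 0], 50],
    [[-0.03, -0.005, -0.13], [0, 0, 0], 50],
    [[-0.03, -0.005, -0.13], [0, 0, 0], 50],
  ],
)

```text
time: 6.47
position: [0.6467, 0.1605, 0.0353]
orientation: [-0.027, 1.0, 0.0, 0.0]
wrist_force: [-7.1, -1.4, 14.3]
gripper_width: 0.692
grip_force: 52.2
```

```bash
python3 - <<'E'
from h import *
p,d,K,T,s=snap("wrist");held(p,d,K,T,"blue",s);togo((.6493,.1604,.0355),3.05);print(s["wrist_force"])
E
```

```text
slopes [-0.001 -0.001] rim z 0.0494 TCP z 0.0353
(array([640.3, 160. ]), 3.2, array([97.1, 60.9])) minus TCP mm [-6.4 -0.5]
t 6.5167 pos [0.6467 0.1605 0.0352] yaw -176.95 SHIFT [ 0.017 -0.     0.002] TURN -0.0
[-7.10719779 -1.38903661 14.2542017 ]
```

Emit:
arm_command(
  series=[
    [[0.01, 0, 0], [0, 0, 0], 50],
    [[0.01, 0, 0], [0, 0, 0], 85],
    [[0.01, 0, 0], [0, 0, 0], 85],
    [[0.01, 0, 0], [0, 0, 0], 85],
    [[0.01, 0, 0], [0, 0, 0], 85],
    [[0.01, 0, 0.05], [0, 0, 0], 85],
    [[0.01, 0, 0.2], [0, 0, 0], 85],
    [[0.01, 0, 0.5], [0, 0, 0], 85],
    [[0.01, 0, 0.9], [0, 0, 0], 85],
    [[0.01, 0, 0.9], [0, 0, 0], 85],
    [[0.01, 0, 0.9], [0, 0, 0], 85],
  ],
)

```text
time: 7.43
position: [0.6529, 0.1611, 0.1754]
orientation: [-0.027, 1.0, 0.001, 0.007]
wrist_force: [1.2, 0.7, 0.4]
gripper_width: 0.994
grip_force: 0.0
```

```bash
python3 - <<'E'
from h import *
p,d,K,T,s=snap("wrist","w4");print(s["gripper_width"])
print(tray(p,d,K,T,"blue",(.644,.16),.05));togo((.525,-.406,.15),-20.3)
C=cloud(d,K,T);m=(cmask(p,"blue")>0)&(np.abs(C[...,2]-.05)<.005)&(abs(C[...,0]-.644)<.06);P=C[m];print(np.linalg.lstsq(np.c_[P[:,:2],np.ones(len(P))],P[:,2],rcond=None)[0])
E
```

```text
0.9935364967402778
((array([643.5, 160.2]), 3.0, array([102.2,  81. ])), (array([644.1, 160.7]), 3.1, array([100.4,  60.2])), np.float64(0.0495))
t 7.4833 pos [0.6512 0.1609 0.1722] yaw -176.95 SHIFT [-0.841 -3.779 -0.148] TURN -0.519
[-0.00429042 -0.00308952  0.05261905]
```

View pics/w4.png

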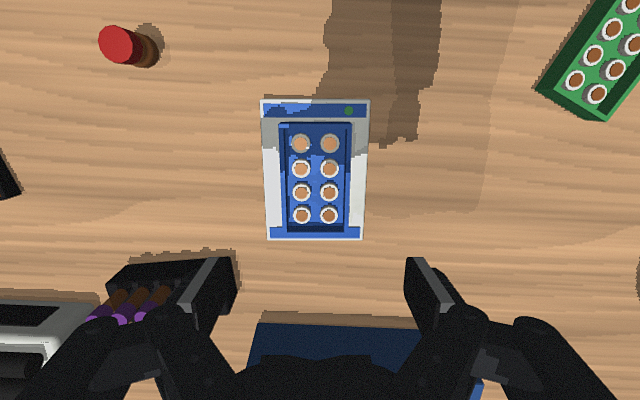

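Emit:
arm_command(
  series=[
    [[-0.21, -0.94, 0.4], [0, 0, -0.13], 85],
    [[-0.21, -0.94, 0.4], [0, 0, -0.13], 85],
    [[-0.21, -0.94, 0.4], [0, 0, -0.13], 85],
    [[-0.21, -0.94, 0.4], [0, 0, -0.13], 85],
  ],
)

```text
time: 7.82
position: [0.6152, 0.0173, 0.2267]
orientation: [0.025, 1.0, -0.0, -0.001]
wrist_force: [0.0, -0.3, 0.5]
gripper_width: 0.993
grip_force: 0.0
```

Emit:
arm_command(
  series=[
    [[-0.21, -0.95, 0], [0, 0, -0.13], 85],
    [[-0.21, -0.95, 0], [0, 0, -0.13], 85],
    [[-0.21, -0.95, 0], [0, 0, -0.13], 85],
    [[-0.21, -0.95, 0], [0, 0, -0.13], 85],
    [[-0.21, -0.95, 0], [0, 0, -0.13], 85],
    [[-0.21, -0.95, 0], [0, 0, -0.13], 85],
    [[-0.21, -0.95, 0], [0, 0, -0.13], 85],
  ],
)

```text
time: 8.4
position: [0.5846, -0.1224, 0.2261]
orientation: [0.075, 0.997, 0.001, -0.001]
wrist_force: [-0.4, 0.1, 0.6]
gripper_width: 0.992
grip_force: 0.0
```

```bash
python3 - <<'E'
from h import *
p,d,K,T,s=snap("wrist","w5");np.savez("w5.npz",p=p,d=d,K=K,T=T)
print(project([[.632,-.208,.018]],K,T).round());print(dock(p,d,K,T,(.632,-.208)))
togo((.525,-.406,.15),-20.3)
E
```

```text
[[250. 223.]]
[(array([ 631.7, -208.3]), 16.1, array([140. , 100.9])), (array([ 631.8, -208.3]), 15.9, array([100.5,  60.9]))]
t 8.45 pos [ 0.5849 -0.122   0.2264] yaw 171.41 SHIFT [-0.399 -1.894 -0.509] TURN -0.26
```

Emit:
arm_command(
  series=[
    [[-0.21, -0.95, -0.2], [0, 0, -0.13], 85],
    [[-0.21, -0.95, -0.2], [0, 0, -0.13], 85],
    [[-0.21, -0.95, -0.2], [0, 0, -0.13], 85],
    [[-0.21, -0.95, -0.2], [0, 0, -0.13], 85],
  ],
)

```text
time: 8.78
position: [0.5533, -0.2669, 0.1961]
orientation: [0.126, 0.992, -0.0, -0.001]
wrist_force: [0.5, 0.8, -0.1]
gripper_width: 0.996
grip_force: 0.0
```

Emit:
arm_command(
  series=[
    [[-0.21, -0.94, -0.4], [0, 0, -0.13], 85],
    [[-0.21, -0.94, -0.4], [0, 0, -0.13], 85],
    [[-0.21, -0.94, -0.4], [0, 0, -0.13], 85],
    [[-0.21, -0.94, -0.4], [0, 0, -0.13], 85],
    [[-0.21, -0.94, -0.4], [0, 0, -0.13], 85],
    [[-0.21, -0.94, -0.4], [0, 0, -0.13], 85],
    [[-0.21, -0.94, -0.4], [0, 0, -0.13], 85],
  ],
)

```text
time: 9.37
position: [0.5229, -0.4051, 0.1371]
orientation: [0.176, 0.984, 0.001, -0.0]
wrist_force: [-0.1, 0.6, 1.3]
gripper_width: 0.991
grip_force: 0.0
```

```bash
python3 - <<'E'
from h import *
p,d,K,T,s=snap("wrist")
print(tray(p,d,K,T,"yellow",(.525,-.406)))
togo((.525,-.406,.012),-20.3)
E
```

```text
((array([ 532. , -409.5]), -20.5, array([86. , 59.7])), (array([ 525.9, -407.1]), -20.4, array([100.3,  60.1])), np.float64(0.0295))
t 9.4167 pos [ 0.5232 -0.4049  0.1376] yaw 159.77 SHIFT [ 0.012 -0.007 -0.837] TURN -0.002
```

Emit:
arm_command(
  series=[
    [[0, 0, -0.3], [0, 0, 0], 85],
    [[0, 0, -0.6], [0, 0, 0], 85],
    [[0, 0, -0.8], [0, 0, 0], 85],
    [[0, 0, -0.83], [0, 0, 0], 85],
    [[0, 0, -0.83], [0, 0, 0], 85],
    [[0, 0, -0.83], [0, 0, 0], 85],
    [[0, 0, -0.83], [0, 0, 0], 85],
  ],
)

```text
time: 10.0
position: [0.5247, -0.408, 0.0163]
orientation: [0.176, 0.984, -0.002, 0.002]
wrist_force: [0.7, 0.0, -0.2]
gripper_width: 0.994
grip_force: 0.0
```

Emit:
arm_command(
  series=[
    [[0.008, 0.006, -0.02], [0, 0, 0], 85],
    [[0.008, 0.006, -0.02], [0, 0, 0], 85],
    [[0.008, 0.006, -0.02], [0, 0, 0], 50],
    [[0.008, 0.006, -0.02], [0, 0, 0], 50],
    [[0.008, 0.006, -0.02], [0, 0, 0], 50],
    [[0.008, 0.006, -0.02], [0, 0, 0], 50],
    [[0.008, 0.006, -0.02], [0, 0, 0], 50],
    [[0.008, 0.006, -0.02], [0, 0, 0], 50],
    [[0.008, 0.006, -0.02], [0, 0, 0], 50],
  ],
  force=45,
)

```text
time: 10.75
position: [0.5239, -0.4064, 0.0108]
orientation: [0.177, 0.984, -0.0, 0.001]
wrist_force: [-0.7, 0.0, 5.4]
gripper_width: 0.691
grip_force: 50.3
```

Emit:
arm_command(
  series=[
    [[0, 0, 0.2], [0, 0, 0], 50],
    [[0, 0, 0.4], [0, 0, 0], 50],
    [[0, 0, 0.6], [0, 0, 0], 50],
    [[0, 0, 0.7], [0, 0, 0], 50],
    [[0, 0, 0.7], [0, 0, 0], 50],
  ],
)

```text
time: 11.17
position: [0.5256, -0.4078, 0.119]
orientation: [0.177, 0.984, -0.002, 0.003]
wrist_force: [0.5, -0.7, -0.8]
gripper_width: 0.691
grip_force: 49.6
```

Emit:
arm_command(
  series=[
    [[0.15, 0.2, 0], [0, 0, 0.15], 50],
    [[0.3, 0.4, 0], [0, 0, 0.3], 50],
    [[0.35, 0.6, 0], [0, 0, 0.42], 50],
    [[0.35, 0.66, 0], [0, 0, 0.42], 50],
    [[0.35, 0.66, 0], [0, 0, 0.42], 50],
  ],
)

```text
time: 11.58
position: [0.5745, -0.303, 0.1121]
orientation: [0.011, 1.0, 0.002, -0.002]
wrist_force: [-0.7, -0.8, -2.2]
gripper_width: 0.693
grip_force: 49.6
```

Emit:
arm_command(
  series=[
    [[0.15, 0.2, 0], [0, 0, 0.15], 50],
    [[0.3, 0.4, 0], [0, 0, 0.3], 50],
    [[0.35, 0.6, 0], [0, 0, 0.4], 50],
    [[0.35, 0.66, 0], [0, 0, 0.4], 50],
    [[0.35, 0.66, 0], [0, 0, 0.4], 50],
    [[0.35, 0.66, 0], [0, 0, 0.4], 50],
    [[0.35, 0.66, 0], [0, 0, 0.4], 50],
  ],
)

```text
time: 12.17
position: [0.6276, -0.2094, 0.1141]
orientation: [-0.143, 0.99, -0.0, -0.001]
wrist_force: [-1.2, 0.3, -1.4]
gripper_width: 0.693
grip_force: 49.6
```

```bash
python3 - <<'E'
from h import *
p,d,K,T,s=snap("wrist","w6");held(p,d,K,T,"yellow",s);togo((.6317,-.2083,.0355),16.0);print(s["wrist_force"])
E
```

```text
slopes [ 0.004 -0.021] rim z 0.1329 TCP z 0.1141
(array([ 622.4, -210.5]), 16.6, array([85.3, 60.7])) minus TCP mm [-5.2 -1.1]
t 12.2167 pos [ 0.6277 -0.2095  0.1144] yaw -163.61 SHIFT [ 0.027  0.008 -0.526] TURN -0.009
[-1.1604863   0.33482067 -1.36681965]
```

Emit:
arm_command(
  series=[
    [[0, 0, 0], [0, 0, -0.01], 50],
    [[0, 0, -0.2], [0, 0, -0.01], 50],
    [[0, 0, -0.35], [0, 0, -0.01], 50],
    [[0, 0, -0.42], [0, 0, -0.01], 50],
    [[0, 0, -0.42], [0, 0, -0.01], 50],
    [[0, 0, -0.42], [0, 0, -0.01], 50],
    [[0, 0, -0.42], [0, 0, -0.01], 50],
  ],
)

```text
time: 12.8
position: [0.6294, -0.2086, 0.0532]
orientation: [-0.14, 0.99, -0.001, 0.001]
wrist_force: [0.2, -0.7, -1.2]
gripper_width: 0.695
grip_force: 49.6
```

```bash
python3 - <<'E'
from h import *
p,d,K,T,s=snap("wrist");held(p,d,K,T,"yellow",s);togo((.6297,-.2089,.0315),15.9);print(s["wrist_force"])
E
```

```text
slopes [ 0.003 -0.003] rim z 0.0719 TCP z 0.0532
(array([ 624.3, -209.7]), 15.9, array([85.4, 60.4])) minus TCP mm [-5.1 -1.1]
t 12.85 pos [ 0.6298 -0.2086  0.0536] yaw -163.93 SHIFT [-0.001 -0.002 -0.147] TURN -0.004
[ 0.19428329 -0.72835377 -1.17595904]
```

Well aligned; lower.

Emit:
arm_command(
  series=[
    [[-0.003, 0, -0.05], [0, 0, 0], 50],
    [[-0.003, 0, -0.09], [0, 0, 0], 50],
    [[-0.003, 0, -0.11], [0, 0, 0], 50],
    [[-0.003, 0, -0.13], [0, 0, 0], 50],
    [[-0.003, 0, -0.145], [0, 0, 0], 50],
    [[-0.003, 0, -0.15], [0, 0, 0], 50],
    [[-0.003, 0, -0.15], [0, 0, 0], 50],
    [[-0.003, 0, -0.15], [0, 0, 0], 50],
  ],
)

```text
time: 13.52
position: [0.6278, -0.2076, 0.0319]
orientation: [-0.14, 0.99, -0.0, -0.0]
wrist_force: [-5.7, 2.7, 13.1]
gripper_width: 0.692
grip_force: 61.0
```

```bash
python3 - <<'E'
from h import *
p,d,K,T,s=snap("wrist");held(p,d,K,T,"yellow",s);togo((.6297,-.2089,.0315),15.9);print(s["wrist_force"])
E
```

```text
slopes [ 0.001 -0.002] rim z 0.0507 TCP z 0.0319
(array([ 622.6, -208.7]), 16.0, array([85.5, 60.2])) minus TCP mm [-5.2 -1.1]
t 13.5667 pos [ 0.6278 -0.2076  0.0319] yaw -163.91 SHIFT [ 0.013 -0.009 -0.003] TURN -0.004
[-5.74297952  2.73029011 13.0624967 ]
```

Emit:
arm_command(
  series=[
    [[0, 0, 0], [0, 0, 0], 85],
    [[0, 0, 0], [0, 0, 0], 85],
    [[0, 0, 0], [0, 0, 0], 85],
    [[0, 0, 0], [0, 0, 0], 85],
    [[0, 0, 0], [0, 0, 0], 85],
    [[0, 0, 0.05], [0, 0, 0], 85],
    [[0, 0, 0.2], [0, 0, 0], 85],
    [[0, 0, 0.5], [0, 0, 0], 85],
    [[0, 0, 0.9], [0, 0, 0], 85],
    [[0, 0, 0.9], [0, 0, 0], 85],
    [[0, 0, 0.9], [0, 0, 0], 85],
  ],
)

```text
time: 14.48
position: [0.6324, -0.2097, 0.1726]
orientation: [-0.14, 0.99, -0.004, 0.006]
wrist_force: [0.7, -1.0, 0.7]
gripper_width: 0.993
grip_force: 0.0
```

```bash
cat >> h.py <<'E'
def level(p,d,K,T,c,near,z):
    C=cloud(d,K,T);m=(cmask(p,c)>0)&(np.abs(C[...,2]-z)<.005)&(np.hypot(C[...,0]-near[0],C[...,1]-near[1])<.07);P=C[m]
    k=np.linalg.lstsq(np.c_[P[:,:2]-near,np.ones(len(P))],P[:,2],rcond=None)[0];print("slopes, z",k.round(4))
E
python3 - <<'E'
from h import *
p,d,K,T,s=snap("wrist","w7");print(s["gripper_width"])
print(tray(p,d,K,T,"yellow",(.63,-.208),.05));level(p,d,K,T,"yellow",(.63,-.208),.05);togo((.364,-.2806,.15),12.6)
E
```

```text
0.993187605682906
((array([ 634.7, -204.8]), 16.2, array([62.8, 47.9])), (array([ 630.6, -206.6]), 15.9, array([100.8,  60.1])), np.float64(0.0495))
slopes, z [ 0.0057 -0.0038  0.0492]
t 14.5333 pos [ 0.6308 -0.209   0.1692] yaw -163.9 SHIFT [-1.779 -0.478 -0.128] TURN -0.078
```

View pics/w7.png

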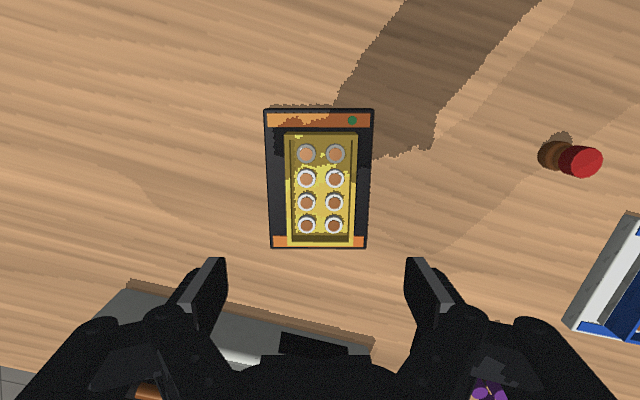

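Emit:
arm_command(
  series=[
    [[-0.89, -0.24, 0], [0, 0, 0], 85],
    [[-0.89, -0.24, 0], [0, 0, 0], 85],
    [[-0.89, -0.24, 0], [0, 0, 0], 85],
    [[-0.89, -0.24, 0], [0, 0, 0], 85],
  ],
)

```text
time: 14.87
position: [0.4879, -0.2426, 0.1618]
orientation: [-0.139, 0.99, 0.002, -0.004]
wrist_force: [-1.5, 0.1, 0.1]
gripper_width: 0.992
grip_force: 0.0
```

Emit:
arm_command(
  series=[
    [[-0.89, -0.24, -0.2], [0, 0, -0.08], 85],
    [[-0.89, -0.24, -0.2], [0, 0, -0.08], 85],
    [[-0.89, -0.24, -0.2], [0, 0, -0.08], 85],
    [[-0.89, -0.24, -0.2], [0, 0, -0.08], 85],
    [[-0.89, -0.24, -0.2], [0, 0, -0.08], 85],
    [[-0.89, -0.24, -0.2], [0, 0, -0.08], 85],
    [[-0.89, -0.24, -0.2], [0, 0, -0.08], 85],
  ],
)

```text
time: 15.45
position: [0.3617, -0.2799, 0.1342]
orientation: [-0.109, 0.994, -0.0, 0.0]
wrist_force: [-0.4, 1.0, 0.5]
gripper_width: 0.996
grip_force: 0.0
```

```bash
python3 - <<'E'
from h import *
p,d,K,T,s=snap("wrist")
print(tray(p,d,K,T,"red",(.364,-.281)))
togo((.364,-.281,.012),12.6)
E
```

```text
((array([ 362.9, -282. ]), 12.5, array([101.9,  60.1])), (array([ 364.3, -281.6]), 12.4, array([100.5,  60.1])), np.float64(0.0295))
t 15.5 pos [ 0.3622 -0.28    0.1345] yaw -167.46 SHIFT [ 0.012 -0.007 -0.817] TURN 0.001
```

Emit:
arm_command(
  series=[
    [[0, 0, -0.3], [0, 0, 0], 85],
    [[0, 0, -0.6], [0, 0, 0], 85],
    [[0, 0, -0.77], [0, 0, 0], 85],
    [[0, 0, -0.8], [0, 0, 0], 85],
    [[0, 0, -0.8], [0, 0, 0], 85],
    [[0, 0, -0.8], [0, 0, 0], 85],
    [[0, 0, -0.8], [0, 0, 0], 85],
  ],
)

```text
time: 16.08
position: [0.3632, -0.2814, 0.0164]
orientation: [-0.109, 0.994, -0.002, 0.001]
wrist_force: [-0.0, 0.6, 0.1]
gripper_width: 0.996
grip_force: 0.0
```

Emit:
arm_command(
  series=[
    [[0.006, 0, -0.008], [0, 0, 0], 85],
    [[0.006, 0, -0.008], [0, 0, 0], 85],
    [[0.006, 0, -0.008], [0, 0, 0], 50],
    [[0.006, 0, -0.008], [0, 0, 0], 50],
    [[0.006, 0, -0.008], [0, 0, 0], 50],
    [[0.006, 0, -0.008], [0, 0, 0], 50],
    [[0.006, 0, -0.008], [0, 0, 0], 50],
    [[0.006, 0, -0.008], [0, 0, 0], 50],
    [[0.006, 0, -0.008], [0, 0, 0], 50],
  ],
  force=45,
)

```text
time: 16.83
position: [0.3624, -0.2804, 0.014]
orientation: [-0.109, 0.994, -0.001, 0.0]
wrist_force: [-1.4, 0.1, 6.8]
gripper_width: 0.69
grip_force: 49.1
```

Emit:
arm_command(
  series=[
    [[0, 0, 0.2], [0, 0, 0], 50],
    [[0, 0, 0.4], [0, 0, 0], 50],
    [[0, 0, 0.6], [0, 0, 0], 50],
    [[0, 0, 0.75], [0, 0, 0], 50],
    [[0, 0, 0.75], [0, 0, 0], 50],
  ],
)

```text
time: 17.25
position: [0.3644, -0.2824, 0.1303]
orientation: [-0.109, 0.994, -0.004, 0.003]
wrist_force: [0.2, -1.1, -0.9]
gripper_width: 0.69
grip_force: 49.8
```

Emit:
arm_command(
  series=[
    [[0.2, 0.06, 0.05], [0, 0, 0.03], 50],
    [[0.4, 0.12, 0.1], [0, 0, 0.06], 50],
    [[0.6, 0.18, 0.1], [0, 0, 0.08], 50],
    [[0.8, 0.24, 0.1], [0, 0, 0.08], 50],
    [[0.88, 0.25, 0.1], [0, 0, 0.08], 50],
    [[0.88, 0.25, 0.1], [0, 0, 0.08], 50],
  ],
)

```text
time: 17.75
position: [0.4959, -0.2417, 0.1396]
orientation: [-0.141, 0.99, 0.0, 0.0]
wrist_force: [-0.7, -0.0, -1.3]
gripper_width: 0.694
grip_force: 49.7
```

Emit:
arm_command(
  series=[
    [[0.2, 0.06, 0], [0, 0, 0], 50],
    [[0.4, 0.12, 0], [0, 0, 0], 50],
    [[0.6, 0.18, 0], [0, 0, 0], 50],
    [[0.8, 0.24, 0], [0, 0, 0], 50],
    [[0.88, 0.25, 0], [0, 0, 0], 50],
    [[0.88, 0.25, 0], [0, 0, 0], 50],
    [[0.88, 0.25, 0], [0, 0, 0], 50],
    [[0.88, 0.25, 0], [0, 0, 0], 50],
  ],
)

```text
time: 18.42
position: [0.6236, -0.2049, 0.1395]
orientation: [-0.139, 0.99, 0.001, -0.002]
wrist_force: [-0.3, 0.1, -1.2]
gripper_width: 0.69
grip_force: 49.7
```

```bash
python3 - <<'E'
from h import *
p,d,K,T,s=snap("wrist","w8");held(p,d,K,T,"red",s);togo((.6306,-.2066,.08),15.9);print(s["wrist_force"])
E
```

```text
slopes [-0.003  0.001] rim z 0.1549 TCP z 0.1395
(array([ 619.9, -205.7]), 16.1, array([90.2, 60.5])) minus TCP mm [-3.7 -0.8]
t 18.4667 pos [ 0.6236 -0.205   0.1398] yaw -163.98 SHIFT [ 0.046 -0.011 -0.398] TURN -0.003
[-0.30405211  0.05389912 -1.23746374]
```

Emit:
arm_command(
  series=[
    [[0.025, -0.006, 0], [0, 0, 0], 50],
    [[0.025, -0.006, -0.2], [0, 0, 0], 50],
    [[0.025, -0.006, -0.35], [0, 0, 0], 50],
    [[0.025, -0.006, -0.41], [0, 0, 0], 50],
    [[0.025, -0.006, -0.41], [0, 0, 0], 50],
    [[0.025, -0.006, -0.41], [0, 0, 0], 50],
    [[0.025, -0.006, -0.41], [0, 0, 0], 50],
  ],
)

```text
time: 19.05
position: [0.6305, -0.2063, 0.0807]
orientation: [-0.14, 0.99, -0.001, 0.001]
wrist_force: [0.3, 0.0, -0.9]
gripper_width: 0.694
grip_force: 49.7
```

```bash
python3 - <<'E'
from h import *
p,d,K,T,s=snap("wrist");held(p,d,K,T,"red",s);togo((.6294,-.2069,.0588),15.9);print(s["wrist_force"])
E
```

```text
slopes [0.002 0.   ] rim z 0.096 TCP z 0.0807
(array([ 626.9, -207. ]), 15.9, array([90.2, 60.4])) minus TCP mm [-3.6 -0.7]
t 19.1 pos [ 0.6309 -0.2063  0.081 ] yaw -163.92 SHIFT [-0.01  -0.004 -0.148] TURN -0.004
[ 0.31967268  0.0242536  -0.86408955]
```

Emit:
arm_command(
  series=[
    [[-0.012, -0.004, -0.04], [0, 0, 0], 50],
    [[-0.012, -0.004, -0.08], [0, 0, 0], 50],
    [[-0.012, -0.004, -0.11], [0, 0, 0], 50],
    [[-0.012, -0.004, -0.13], [0, 0, 0], 50],
    [[-0.012, -0.004, -0.145], [0, 0, 0], 50],
    [[-0.012, -0.004, -0.15], [0, 0, 0], 50],
    [[-0.012, -0.004, -0.15], [0, 0, 0], 50],
    [[-0.012, -0.004, -0.15], [0, 0, 0], 50],
  ],
)

```text
time: 19.77
position: [0.6276, -0.2061, 0.0581]
orientation: [-0.14, 0.99, -0.0, -0.0]
wrist_force: [-3.6, 1.3, 7.4]
gripper_width: 0.695
grip_force: 50.7
```

```bash
python3 - <<'E'
from h import *
p,d,K,T,s=snap("wrist");held(p,d,K,T,"red",s);togo((.6294,-.2069,.0588),15.9);print(s["wrist_force"],s["grip_force"])
E
```

```text
slopes [0.001 0.   ] rim z 0.0734 TCP z 0.0581
(array([ 623.7, -206.8]), 16.1, array([89.9, 60.5])) minus TCP mm [-3.9 -0.7]
t 19.8167 pos [ 0.6276 -0.2062  0.0581] yaw -163.9 SHIFT [ 0.012 -0.005  0.005] TURN -0.004
[-3.59157523  1.34477345  7.40052132] 50.68534880876541
```

Emit:
arm_command(
  series=[
    [[0, 0, 0], [0, 0, 0], 85],
    [[0, 0, 0], [0, 0, 0], 85],
    [[0, 0, 0], [0, 0, 0], 85],
    [[0, 0, 0], [0, 0, 0], 85],
    [[0, 0, 0], [0, 0, 0], 85],
    [[0, 0, 0.05], [0, 0, 0], 85],
    [[0, 0, 0.2], [0, 0, 0], 85],
    [[0, 0, 0.5], [0, 0, 0], 85],
    [[0, 0, 0.9], [0, 0, 0], 85],
    [[0, 0, 0.9], [0, 0, 0], 85],
    [[0, 0, 0.9], [0, 0, 0], 85],
  ],
)

```text
time: 20.73
position: [0.6321, -0.2081, 0.2001]
orientation: [-0.14, 0.99, -0.004, 0.006]
wrist_force: [0.3, -1.0, 0.8]
gripper_width: 0.995
grip_force: 0.0
```

```bash
python3 - <<'E'
from h import *
p,d,K,T,s=snap("wrist","w9");print(s["gripper_width"])
print(tray(p,d,K,T,"red",(.63,-.207),.074));level(p,d,K,T,"red",(.63,-.207),.074);togo((.358,.273,.15),-22.7)
E
```

```text
0.9950654345117069
((array([ 628. , -205.8]), 16.1, array([102.1,  60.3])), (array([ 629.5, -205.2]), 16.1, array([100.9,  60.2])), np.float64(0.0735))
slopes, z [-0.0045 -0.0027  0.0734]
t 20.7833 pos [ 0.6305 -0.2074  0.1967] yaw -163.9 SHIFT [-1.817  3.203 -0.311] TURN -0.862
```

View pics/w9.png

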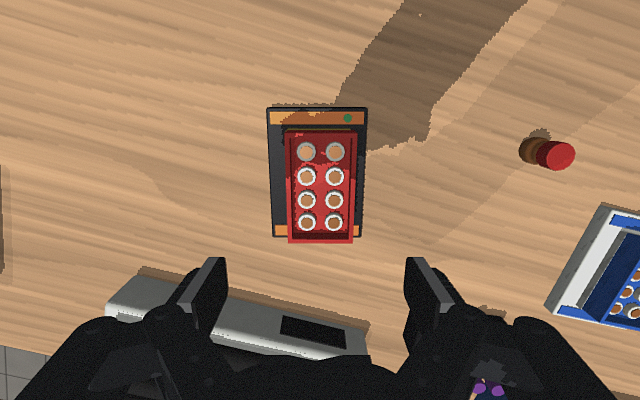

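Emit:
arm_command(
  series=[
    [[-0.45, 0.8, 0], [0, 0, -0.21], 85],
    [[-0.45, 0.8, 0], [0, 0, -0.21], 85],
    [[-0.45, 0.8, 0], [0, 0, -0.21], 85],
    [[-0.45, 0.8, 0], [0, 0, -0.21], 85],
  ],
)

```text
time: 21.12
position: [0.5551, -0.0818, 0.1894]
orientation: [-0.059, 0.998, 0.002, -0.004]
wrist_force: [-1.4, 1.5, 0.3]
gripper_width: 0.995
grip_force: 0.0
```

Emit:
arm_command(
  series=[
    [[-0.45, 0.8, 0], [0, 0, -0.21], 85],
    [[-0.45, 0.8, 0], [0, 0, -0.21], 85],
    [[-0.45, 0.8, 0], [0, 0, -0.21], 85],
    [[-0.45, 0.8, 0], [0, 0, -0.21], 85],
  ],
)

```text
time: 21.45
position: [0.4881, 0.0372, 0.1899]
orientation: [0.023, 1.0, 0.001, -0.003]
wrist_force: [-0.9, 0.1, -0.0]
gripper_width: 0.999
grip_force: 0.0
```

Emit:
arm_command(
  series=[
    [[-0.45, 0.8, 0], [0, 0, -0.22], 85],
    [[-0.45, 0.8, 0], [0, 0, -0.22], 85],
    [[-0.45, 0.8, 0], [0, 0, -0.22], 85],
    [[-0.45, 0.8, 0], [0, 0, -0.22], 85],
  ],
)

```text
time: 21.78
position: [0.422, 0.1562, 0.1905]
orientation: [0.109, 0.994, 0.0, -0.002]
wrist_force: [0.0, -0.7, -0.0]
gripper_width: 0.998
grip_force: 0.0
```

Emit:
arm_command(
  series=[
    [[-0.45, 0.8, -0.2], [0, 0, -0.22], 60],
    [[-0.45, 0.8, -0.2], [0, 0, -0.22], 60],
    [[-0.45, 0.8, -0.2], [0, 0, -0.22], 60],
    [[-0.45, 0.8, -0.2], [0, 0, -0.22], 60],
    [[-0.45, 0.8, -0.2], [0, 0, -0.22], 60],
    [[-0.45, 0.8, -0.2], [0, 0, -0.22], 60],
    [[-0.45, 0.8, -0.2], [0, 0, -0.22], 60],
  ],
)

```text
time: 22.37
position: [0.358, 0.2733, 0.1612]
orientation: [0.196, 0.981, -0.001, -0.0]
wrist_force: [0.8, 0.3, 0.3]
gripper_width: 0.704
grip_force: 0.0
```

```bash
python3 - <<'E'
from h import *
p,d,K,T,s=snap("wrist","w10")
C=cloud(d,K,T);near=np.hypot(C[...,0]-.358,C[...,1]-.273)<.07
for lo,hi in((.009,.018),(.033,.045)):
    m=near&(C[...,2]>lo)&(C[...,2]<hi)&(d>0);print(m.sum(),rect(C[m][:,:2]) if m.any() else 0, np.median(C[m][:,2]))
togo((.358,.273,.03),-22.7)
E
```

```text
5290 (array([357.8, 273.5]), -22.8, array([100.1,  60.2])) 0.013623949323178897
1203 (array([357.3, 274. ]), -23.1, array([59. , 15.5])) 0.037546256096373465
t 22.4167 pos [0.3584 0.2731 0.1615] yaw 157.34 SHIFT [-0.003 -0.001 -0.877] TURN -0.001
```

View pics/w10.png

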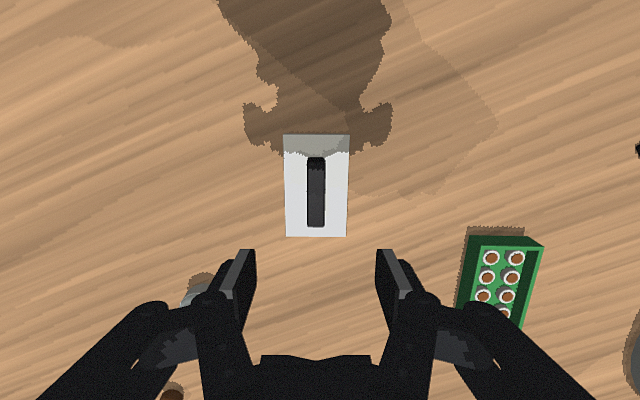

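Emit:
arm_command(
  series=[
    [[0, 0, -0.3], [0, 0, 0], 50],
    [[0, 0, -0.6], [0, 0, 0], 50],
    [[0, 0, -0.82], [0, 0, 0], 50],
    [[0, 0, -0.86], [0, 0, 0], 50],
    [[0, 0, -0.86], [0, 0, 0], 50],
    [[0, 0, -0.86], [0, 0, 0], 50],
    [[0, 0, -0.86], [0, 0, 0], 50],
  ],
)

```text
time: 23.0
position: [0.3604, 0.2747, 0.035]
orientation: [0.196, 0.981, 0.002, 0.002]
wrist_force: [-0.5, -0.2, 1.1]
gripper_width: 0.586
grip_force: 0.0
```

Emit:
arm_command(
  series=[
    [[-0.008, -0.003, -0.03], [0, 0, 0], 50],
    [[-0.008, -0.003, -0.03], [0, 0, 0], 50],
    [[-0.008, -0.003, -0.03], [0, 0, 0], 50],
  ],
)

```text
time: 23.25
position: [0.3573, 0.2738, 0.0292]
orientation: [0.196, 0.981, 0.001, 0.001]
wrist_force: [-0.3, 0.2, -0.3]
gripper_width: 0.585
grip_force: 0.0
```

Emit:
arm_command(
  series=[
    [[0, 0, 0], [0, 0, 0], 5],
    [[0, 0, 0], [0, 0, 0], 5],
    [[0, 0, 0], [0, 0, 0], 5],
    [[0, 0, 0], [0, 0, 0], 5],
    [[0, 0, 0], [0, 0, 0], 5],
    [[0, 0, 0], [0, 0, 0], 5],
    [[0, 0, 0], [0, 0, 0], 5],
    [[0, 0, 0], [0, 0, 0], 5],
    [[0, 0, 0], [0, 0, 0], 5],
  ],
  force=50,
)

```text
time: 24.0
position: [0.357, 0.2736, 0.0285]
orientation: [0.196, 0.981, 0.0, 0.0]
wrist_force: [-1.0, 0.0, 6.2]
gripper_width: 0.179
grip_force: 49.5
```

Emit:
arm_command(
  series=[
    [[0, 0, 0.2], [0, 0, 0], 5],
    [[0, 0, 0.4], [0, 0, 0], 5],
    [[0, 0, 0.6], [0, 0, 0], 5],
    [[0, 0, 0.8], [0, 0, 0], 5],
    [[0, 0, 0.95], [0, 0, 0], 5],
    [[0, 0, 0.95], [0, 0, 0], 5],
    [[0, 0, 0.95], [0, 0, 0], 5],
  ],
)

```text
time: 24.58
position: [0.3573, 0.2737, 0.1714]
orientation: [0.196, 0.981, 0.001, 0.001]
wrist_force: [0.3, -0.7, -0.5]
gripper_width: 0.177
grip_force: 49.3
```

```bash
python3 - <<'E'
from h import *
s=r.read_state();togo((.6295,-.2052,.17),16);print(s["gripper_width"],s["grip_force"],s["wrist_force"])
E
```

```text
t 24.5833 pos [0.3573 0.2737 0.1714] yaw 157.39 SHIFT [ 1.815 -3.192 -0.009] TURN 0.858
0.17686408968898934 49.250314235687256 [ 0.30371303 -0.70814597 -0.51061993]
```

Emit:
arm_command(
  series=[
    [[0.11, -0.2, 0], [0, 0, 0.05], 5],
    [[0.22, -0.4, 0], [0, 0, 0.1], 5],
    [[0.34, -0.6, 0], [0, 0, 0.16], 5],
    [[0.45, -0.8, 0], [0, 0, 0.21], 5],
  ],
)

```text
time: 24.92
position: [0.4228, 0.1518, 0.1682]
orientation: [0.113, 0.994, -0.001, -0.002]
wrist_force: [0.9, 0.9, -1.0]
gripper_width: 0.174
grip_force: 49.2
```

Emit:
arm_command(
  series=[
    [[0.11, -0.2, 0], [0, 0, 0.05], 5],
    [[0.22, -0.4, 0], [0, 0, 0.1], 5],
    [[0.34, -0.6, 0], [0, 0, 0.16], 5],
    [[0.45, -0.8, 0], [0, 0, 0.21], 5],
  ],
)

```text
time: 25.25
position: [0.4903, 0.0317, 0.1679]
orientation: [0.031, 1.0, 0.0, -0.002]
wrist_force: [0.8, 0.8, -1.0]
gripper_width: 0.176
grip_force: 49.2
```

Emit:
arm_command(
  series=[
    [[0.11, -0.2, 0], [0, 0, 0.05], 5],
    [[0.22, -0.4, 0], [0, 0, 0.1], 5],
    [[0.34, -0.6, 0], [0, 0, 0.16], 5],
    [[0.45, -0.8, 0], [0, 0, 0.22], 5],
  ],
)

```text
time: 25.58
position: [0.5579, -0.0879, 0.1675]
orientation: [-0.055, 0.998, 0.001, -0.002]
wrist_force: [0.9, 0.3, -1.1]
gripper_width: 0.172
grip_force: 49.2
```

Emit:
arm_command(
  series=[
    [[0.11, -0.2, 0], [0, 0, 0.05], 5],
    [[0.22, -0.4, 0], [0, 0, 0.1], 5],
    [[0.34, -0.6, 0], [0, 0, 0.16], 5],
    [[0.42, -0.75, 0], [0, 0, 0.2], 5],
    [[0.45, -0.79, 0], [0, 0, 0.22], 5],
    [[0.45, -0.79, 0], [0, 0, 0.22], 5],
    [[0.45, -0.79, 0], [0, 0, 0.22], 5],
    [[0.45, -0.79, 0], [0, 0, 0.22], 5],
  ],
)

```text
time: 26.25
position: [0.625, -0.2035, 0.169]
orientation: [-0.14, 0.99, 0.001, -0.002]
wrist_force: [0.4, 0.2, -1.5]
gripper_width: 0.175
grip_force: 49.3
```

```bash
cat >> h.py <<'E'
def heldlid(p,d,K,T,s):
    C=cloud(d,K,T);x=s["position"];m=(cmask(p,"white")>0)&(d>0)&(np.hypot(C[...,0]-x[0],C[...,1]-x[1])<.075)&(np.abs(C[...,2]-(x[2]-.0145))<.006)
    P=C[m];k=np.linalg.lstsq(np.c_[P[:,:2]-P[:,:2].mean(0),np.ones(len(P))],P[:,2],rcond=None)[0]
    R_=rect(P[:,:2]);print("slopes,z",k.round(4),R_,"minus TCP",(R_[0]-x[:2]*1000).round(1),len(P))
E
python3 - <<'E'
from h import *
p,d,K,T,s=snap("wrist","w11");heldlid(p,d,K,T,s);togo((.6295,-.2052,.0965),16);print(s["wrist_force"])
E
```

```text
slopes,z [-0.0042  0.002   0.1542] (array([ 625.8, -203. ]), 16.1, array([99.6, 60.1])) minus TCP [0.8 0.5] 6371
t 26.3 pos [ 0.6253 -0.2034  0.1696] yaw -163.85 SHIFT [ 0.028 -0.012 -0.487] TURN -0.003
[ 0.40247308  0.18543585 -1.49864097]
```

View pics/w11.png

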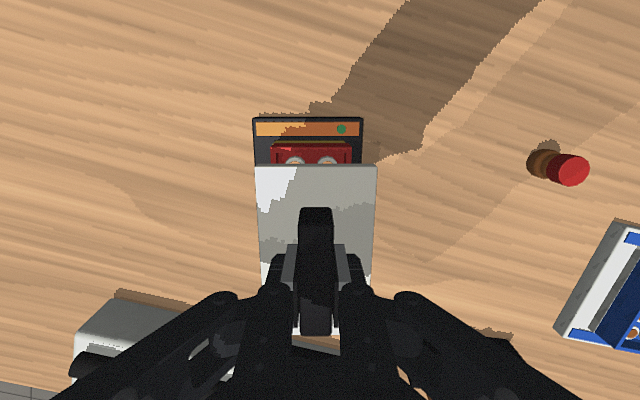

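Emit:
arm_command(
  series=[
    [[0.008, -0.009, -0.1], [0, 0, 0], 5],
    [[0.008, -0.009, -0.2], [0, 0, 0], 5],
    [[0.008, -0.009, -0.3], [0, 0, 0], 5],
    [[0.008, -0.009, -0.33], [0, 0, 0], 5],
    [[0.008, -0.009, -0.33], [0, 0, 0], 5],
    [[0.008, -0.009, -0.33], [0, 0, 0], 5],
    [[0.008, -0.009, -0.33], [0, 0, 0], 5],
  ],
)

```text
time: 26.88
position: [0.6284, -0.2063, 0.1224]
orientation: [-0.14, 0.99, -0.0, 0.001]
wrist_force: [0.3, -0.1, -1.0]
gripper_width: 0.175
grip_force: 49.3
```

```bash
python3 - <<'E'
from h import *
p,d,K,T,s=snap("wrist");heldlid(p,d,K,T,s);togo((.629,-.2055,.0965),16);print(s["wrist_force"])
E
```

```text
slopes,z [ 0.0007 -0.0009  0.1074] (array([ 629.8, -205.7]), 16.1, array([100.4,  59.8])) minus TCP [1.4 0.6] 6377
t 26.9333 pos [ 0.6286 -0.2066  0.1225] yaw -163.88 SHIFT [ 0.003  0.007 -0.174] TURN -0.003
[ 0.26119873 -0.1093044  -0.96463703]
```

Emit:
arm_command(
  series=[
    [[-0.003, 0.003, -0.06], [0, 0, 0], 5],
    [[-0.003, 0.003, -0.1], [0, 0, 0], 5],
    [[-0.003, 0.003, -0.13], [0, 0, 0], 5],
    [[-0.003, 0.003, -0.15], [0, 0, 0], 5],
    [[-0.003, 0.003, -0.165], [0, 0, 0], 5],
    [[-0.003, 0.003, -0.178], [0, 0, 0], 5],
    [[-0.003, 0.003, -0.178], [0, 0, 0], 5],
    [[-0.003, 0.003, -0.178], [0, 0, 0], 5],
  ],
)

```text
time: 27.6
position: [0.627, -0.206, 0.0966]
orientation: [-0.14, 0.99, 0.0, -0.0]
wrist_force: [-5.6, 2.1, 11.6]
gripper_width: 0.171
grip_force: 50.9
```

```bash
python3 - <<'E'
from h import *
p,d,K,T,s=snap("wrist");heldlid(p,d,K,T,s);print(s["wrist_force"],s["grip_force"])
E
```

```text
slopes,z [-0.0008  0.0008  0.0816] (array([ 628. , -205.4]), 15.9, array([100.3,  59.9])) minus TCP [1.  0.6] 6627
[-5.5551951   2.10777703 11.55448049] 50.853999853134155
```

Emit:
arm_command(
  series=[
    [[0, 0, 0], [0, 0, 0], 60],
    [[0, 0, 0], [0, 0, 0], 60],
    [[0, 0, 0], [0, 0, 0], 60],
    [[0, 0, 0], [0, 0, 0], 60],
    [[0, 0, 0], [0, 0, 0], 60],
    [[0, 0, 0.05], [0, 0, 0], 60],
    [[0, 0, 0.2], [0, 0, 0], 60],
    [[0, 0, 0.5], [0, 0, 0], 60],
    [[0, 0, 0.9], [0, 0, 0], 60],
    [[0, 0, 0.9], [0, 0, 0], 60],
    [[0, 0, 0.9], [0, 0, 0], 60],
  ],
)

```text
time: 28.57
position: [0.6313, -0.2078, 0.2379]
orientation: [-0.14, 0.99, -0.004, 0.006]
wrist_force: [1.0, -0.8, 0.3]
gripper_width: 0.705
grip_force: 0.0
```

```bash
python3 - <<'E'
from h import *
p,d,K,T,s=snap("wrist","w12");C=cloud(d,K,T)
near=np.hypot(C[...,0]-.628,C[...,1]+.2055)<.065
m=near&(np.abs(C[...,2]-.082)<.006)&(d>0);P=C[m];print(rect(P[:,:2]),np.linalg.lstsq(np.c_[P[:,:2]-[.628,-.2055],np.ones(len(P))],P[:,2],rcond=None)[0].round(4))
p,d,K,T,s=snap("top","t2");C=cloud(d,K,T)
for c,n,z in(("blue",(.644,.16),.05),("green",(.5217,.4028),.03)): print(c,tray(p,d,K,T,c,n,z))
for n,xy,z in(("pot",(.4326,.1101),.058),("vial",(.5426,.0018),.045)):
    m=(np.hypot(C[...,0]-xy[0],C[...,1]-xy[1])<.04)&(C[...,2]>z-.012);print(n,rect(C[m][:,:2]))
print(s["time"],s["gripper_width"])
x=p[40:340,130:530];cv2.imwrite("pics/t2c.png",cv2.resize(x,(800,600))[:,:,::-1])
E
```

```text
(array([ 628.2, -205.3]), 16.1, array([100.4,  60.1])) [-0.0006  0.0003  0.0817]
blue ((array([646.5, 155.8]), 3.2, array([108.6,  84.9])), (array([644.2, 160.4]), 3.0, array([100.8,  60.3])), np.float64(0.0481))
green ((array([522. , 402.5]), -23.9, array([97.3, 58.7])), (array([522.8, 404.1]), -23.6, array([100.3,  62.4])), np.float64(0.028))
pot (array([433. , 111.4]), 89.9, array([39.6, 35.1]))
vial (array([542.6,   2. ]), -25.4, array([25.7, 24.6]))
28.6167 0.7007166628651017
```

View pics/t2c.png

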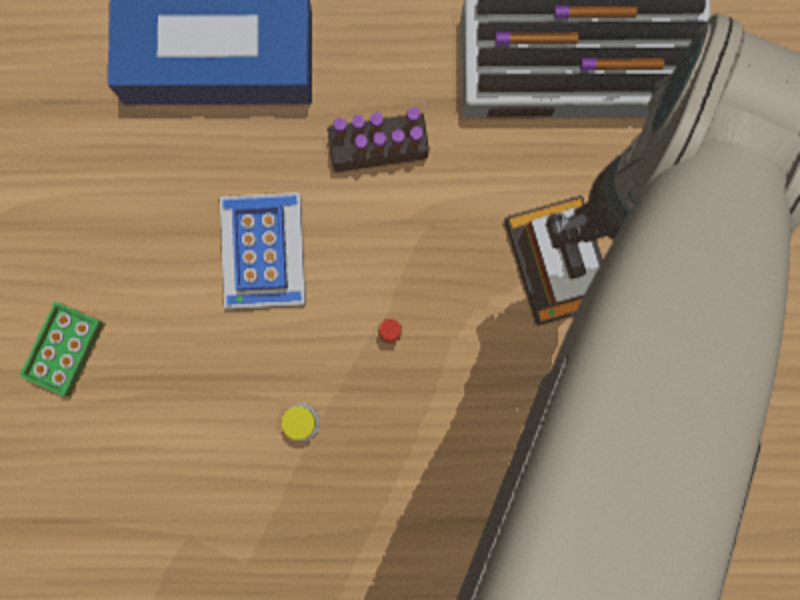

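The picture shows the blue tray in the cold dock (262,250) and the lidded stack on the warm dock (560,260). The bystanders have not moved and the gripper is clear, so I am handing in.

```bash
python3 -c "
from rig import r
print(r.hand_in())"
```

```text
the job is handed in; nothing more can be done
None
```

The job is done and handed in at about 29 s: blue is on the cold dock, and yellow, red and the lid are stacked on the warm dock, each seated level and released in the order asked; the green tray, pot and vial re-measured in place, and the rack looks unmoved in the last top picture.

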